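Lean the large weld coupon against the angle plate

TASK

Take the large aluminium weld coupon (the one that is both wide and tall) out of the slotted rack and lean it against the flat face of the steel angle plate, on the side away from its foot and ribs. It should stand with a short edge on the table, parallel to the face and roughly centred on it, its top resting back over the angle plate at about 20 degrees from upright. Leave the two smaller plates in the rack.

Things in the scene. Friction and masses are not known exactly. Their poses are not given: they have to be found in the camera images.
- coupon_mid (a point): Centre of the large weld coupon: aluminium slab 10 mm thick (x axis), 100 wide (y), 150 tall (z), 0.4 kg, weld beads on one face; either face may face out. Starts upright in any of a wooden rack's 3 slots: along y, 13 mm wide, 75 mm apart in x, floor 8 mm and side strips' tops 34 mm above the table; lift 30 mm or more straight up. Its free top edge can be pinched from above.
- angle_plate: Fixed L-shaped steel bracket, 120 mm wide (y), 85 tall (z). Origin: bottom middle of its flat upright face, at table height; x points level out of that face, away from the robot within 20 degrees. Its wall is 12 mm thick; foot and ribs reach back to x = -82 mm. For a 20 degree lean the coupon's lower edge stands on the table 31 mm out; the table's friction holds it.
- strip_mid (a point): Centre of the narrow plate, which stays in the rack: aluminium, 10 mm thick (x), 50 mm wide (y), 150 mm tall (z), upright in another slot.
- offcut_mid (a point): Centre of the short plate, which stays in the rack: aluminium, 10 mm thick (x), 100 mm wide (y), 100 mm tall (z), upright in the remaining slot.
Things that resemble listed ones, but are neither listed nor needed, are in the scene too. Leave any blue, purple or turquoise look-alike of the part that bears coupon_mid alone.

How it is judged:
By the outcome, as a careful person would: the job done as asked, in the order asked, and still so for the second after the job is handed in, with the robot touching nothing.
It also fails if it takes over 35 s, if anything falls off the work surface, if the arm or the gripper's body presses on something with over 40 N, if the wrist force passes 120 N, or if a joint passes its speed limit or range.

ROBOT

A 6-joint arm with a two-finger parallel gripper is mounted at the origin on the work surface. World frame = base frame: x ahead of the robot, y to its left, z up, the work surface at z = 0. Lengths are in m, angles in rad, forces in N, time in s.
With the tool pointing down it reaches from about 0.4 to 0.925 m from the base axis. Payload 3.4 kg.
Tool frame: the origin (TCP) lies between the finger pads; the fingertips stand ahead of it and the grasp point (between the pads) lies 6 mm ahead of it (nose_length is the z of the fingertips in the tool frame, in m); z points along the fingers, x is the direction in which the jaws open and shut, and the axes are right-handed (so a half turn about z gives the same grasp; the last joint's range is limited). The gripper opens to 85 mm and grips with 20 to 120 N. Pads are 22 mm wide; open, the fingers measure 114 mm over their backs; the gripper's body (76 mm by 85 mm) begins 54 mm behind the grasp point. The pads swing forward as they close: fully open they stand 13 mm farther back than shut.
Start: joints at [1.067, 0.307, 1.506, -0, 1.328, -0.073], TCP at [0.24, 0.523, 0.256] pointing down, gripper open.
Joint ranges: [-3.12, 3.12], [-1.05, 2.28], [0.14, 2.33], [-1.42, 4.57], [0.1, 2.73], [-2.68, 2.68]. Speed limits (rad/s): [2.57, 2.57, 3.14, 3.14, 3.14, 3.14].

INTERFACE

Orientations are given as [roll, pitch, yaw] about the fixed x, y, z axes, in that order (R = Rz(yaw) Ry(pitch) Rx(roll)).
In Python, from station import sense, snapshot, camera_model, finish_job, nose_length gives the robot as it stands.
- The arm moves only by the tool arm_command, never from a script. Its argument "rows" is a list of rows, each a list of 6 numbers: the shift along the world's x, y, z in m, then the turn, a rotation vector about the world's x, y, z in degrees. In form: [[dx, dy, dz, rx, ry, rz], ...]. A call has 1 to 8 rows; each row shifts and turns the commanded pose from where the row before left it; what a row does not reach is not made up. A row lasts 1/12 s, in which the tool goes at most 41.7 mm and 7.16 degrees, less where a joint would pass 70% of its speed; a pose out of reach is approached as far as the arm can. A call with a gripper value outside its range is refused whole. "hand" is the opening, from 0 (shut) to 1 (fully open), set as the call begins (left out, the last holds). The fingers move at their own pace and stop on an object; the grip force is fixed at half the most. Time passes only in rows, so rows that do not move let the fingers close. It gives the time, the measured TCP pose, the force and the opening at its end, in the units of the state.
- sense(): the state, without advancing time (a new reading comes with each control period).
- snapshot(name): name is "side" or "top"; returns (picture, depth): 480x640x3 uint8, blue, green, red; 480x640 float32, m along the optical axis (not along the pixel's ray), 0 where there is no reading.
- camera_model(name): a dict with "fx", "fy", "cx", "cy" (pixels), "k1" (the pictures are not rectified: a ray, as slopes to the right and down, at radius r is drawn at 1 + k1 r^2 times it, then the intrinsics apply), "R" (3x3) and "t" (3): a world point X has camera coordinates R X + t. Camera axes: x right, y down, z forward; pixel columns grow to the right and rows downward; lengths in m; the calibration is good to about 2 mm. A picture is of the moment at which its call begins. camera_model takes no time and is no camera call.
- finish_job(): hands the job in, once; it reports no verdict.
The state is a dict: "t": time; "joints": joint angles; "dq": joint speeds; "effort": joint torques, N m; "eef_pos": TCP position; "ee_rot": TCP orientation; "force": force on the tool from outside, world axes, zero at the start; "wrist_torque": the same for the moment, N m; "opening": finger opening in m.
Only numpy, scipy, OpenCV 4.12 (cv2) and the standard library are available. Lean on these libraries where they do the work, as an engineer would, in place of code of your own. Each camera call takes 0.05 s, during which the arm holds its last target. There are 200 camera calls.

## Working session

There is one attempt and no reset: what is moved stays moved. The work goes in short steps, Python scripts to look and compute and a tool call to move; the robot and the scene stay as the last step left them, time stands still between calls to the robot, and variables do not carry over. Pictures are saved under pics/ and viewed, about 8 in all and at most 12, crops included, and the job is handed in when it is done.

Besides the shell and the picture viewer there is one more tool, called after "Call:" by a JSON object that holds its "op" and its "data". arm_command: Moves the arm, as the interface text tells. Its arguments: {"type":"object","properties":{"rows":{"type":"array","items":{"type":"array","items":{"type":"number"}}},"hand":{"type":"number"}},"required":["rows"]}

```bash
mkdir -p pics; cat > h.py <<'E'
import numpy as np, cv2
from station import *
def pts(name, depth):
    """world point map from depth"""
    c=camera_model(name); K=np.array([[c['fx'],0,c['cx']],[0,c['fy'],c['cy']],[0,0,1]])
    v,u=np.mgrid[0:480,0:640]
    x,y=undist(c,u,v)
    P=np.stack([x*depth,y*depth,depth],-1)
    R=np.array(c['R']);t=np.array(c['t'])
    W=(P-t)@R
    W[depth<=0]=np.nan
    return W
def undist(c,u,v):
    xd=(u-c['cx'])/c['fx'];yd=(v-c['cy'])/c['fy'];x,y=xd,yd
    for _ in range(8):
        s=1+c['k1']*(x*x+y*y);x,y=xd/s,yd/s
    return x,y
E
python3 - <<'E'
from h import *
print(sense(), nose_length)
for n in('side','top'):
    p,d=snapshot(n); np.savez(n+'0',p=p,d=d); cv2.imwrite(f'pics/{n}0.png',p)
    c=camera_model(n); print(n,c,'campos',-np.array(c['R']).T@np.array(c['t']))
E
```

```text
{'t': 0.0, 'joints': array([ 1.06752151e+00,  3.07536454e-01,  1.50767065e+00,  5.84787385e-05,
        1.32842081e+00, -7.35126784e-02]), 'dq': array([ 8.95525562e-05,  1.86974087e-03, -1.09716846e-03, -1.11491017e-03,
        1.02217126e-03,  2.34589983e-03]), 'effort': array([ 2.50657349e-04, -4.57556999e+01, -2.51913035e+01, -1.13445969e-04,
        1.33655182e-02,  1.79053154e-05]), 'eef_pos': array([0.23927124, 0.52213303, 0.25540297]), 'ee_rot': array([-3.14138658e+00,  2.02559815e-03,  1.14102031e+00]), 'force': array([0.66285065, 0.28798023, 0.3330902 ]), 'wrist_torque': array([ 0.01816403, -0.00301292, -0.0271879 ]), 'opening': 0.0852767895987363} 0.025
side {'fx': 526.7262237751339, 'fy': 526.7262237751339, 'cx': 325.6059290766643, 'cy': 242.0068850968253, 'k1': -0.09548172551137567, 'R': array([[ 0.97605678, -0.21668054,  0.019045  ],
       [-0.11075852, -0.57045254, -0.81382827],
       [ 0.18720502,  0.7922332 , -0.58079328]]), 't': array([-0.49992373,  0.16414775,  1.01071431])} campos [ 0.31692392 -0.81540668  0.73012521]
top {'fx': 518.1633604334712, 'fy': 518.1633604334712, 'cx': 322.9149653477281, 'cy': 241.9608195890905, 'k1': -0.1212263337802725, 'R': array([[ 0.02543542, -0.99966908,  0.00384272],
       [-0.97639209, -0.02566761, -0.21447534],
       [ 0.214503  ,  0.00170327, -0.97672185]]), 't': array([0.02724381, 0.53781213, 0.90749488])} campos [0.32976218 0.03949343 1.00161282]
```

View pics/side0.png

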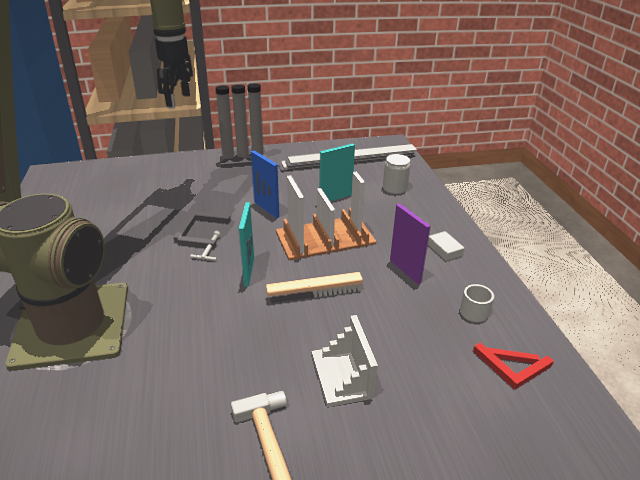

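View pics/top0.png

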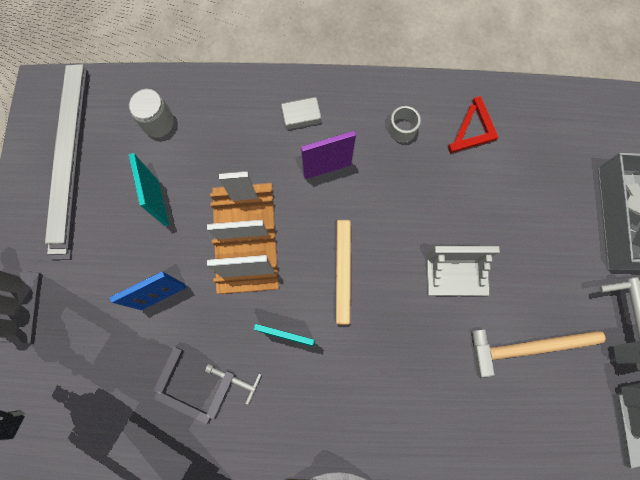

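The side view shows three grey plates in the rack around (325,200) and the angle plate at (350,360), its wall facing right. The top view shows the rack at (245,240), with the narrow strip at (238,178) and wide plates at (237,228) and (240,265). The angle plate wall is at (467,250). Next I'll measure plate heights and poses.

```bash
python3 - <<'E'
from h import *
z=np.load('top0.npz');W=pts('top',z['d']);p=z['p'].astype(int)
def rep(name,m):
    P=W[m];P=P[np.isfinite(P).all(1)]
    r=cv2.minAreaRect(P[:,:2].astype(np.float32)*1000)
    print(name,len(P),'z med/min/max',np.round([np.median(P[:,2]),P[:,2].min(),P[:,2].max()],4),'mean',P.mean(0).round(4),'rect mm',np.round(r[0],1),np.round(r[1],1),round(r[2],1), 'box',cv2.boxPoints(r).round(0).tolist())
def box(u0,u1,v0,v1):
    m=np.zeros((480,640),bool);m[v0:v1,u0:u1]=1;return m
b=cv2.cvtColor(z['p'],cv2.COLOR_BGR2HSV)
grey=b[...,1]<60
print('table',np.nanmedian(W[box(370,410,300,400)],0))
for n,bx in dict(strip=(212,262,165,205),mid=(200,285,212,245),low=(200,285,248,282)).items():
    m=box(*bx)&grey&(W[...,2]>.06)
    zt=np.nanpercentile(W[m][:,2],90);print(n,'ztop',zt)
    rep(n,m&(W[...,2]>zt-.008))
# rack
w=(b[...,0]<20)&(b[...,1]>110)&box(200,290,175,300)
rep('rack',w&(W[...,2]>.025)&(W[...,2]<.045))
m=box(420,510,235,305)&(W[...,2]>.078);rep('angle top',m)
m=box(420,510,235,305)&(W[...,2]>.008);rep('angle all',m)
z=np.load('side0.npz');W=pts('side',z['d'])
b=cv2.cvtColor(z['p'],cv2.COLOR_BGR2HSV);grey=b[...,1]<60
for n,bx in dict(low=(285,305,170,240),mid=(315,336,180,235),strip=(350,366,165,212)).items():
    m=box(*bx)&grey&(W[...,2]>.06);zt=np.nanpercentile(W[m][:,2],97);print('side',n,zt);rep(n,m&(W[...,2]>zt-.01))
m=box(300,385,310,410)&(W[...,2]>.078);rep('angle top side',m)
print('table',np.nanmedian(W[box(170,220,300,380)],0))
E
```

```text
table [ 0.34338024 -0.09150263 -0.00041634]
strip ztop 0.15809430508229746
strip 198 z med/min/max [0.1574 0.1501 0.1616] mean [0.6284 0.1986 0.1569] rect mm [629.  198.8] [11.  50.2] 5.5 box [[621.0, 223.0], [626.0, 173.0], [637.0, 174.0], [632.0, 224.0]]
mid ztop 0.10873491416866522
mid 338 z med/min/max [0.1073 0.1009 0.1108] mean [0.5527 0.2005 0.107 ] rect mm [553.2 199.4] [ 11.2 100.9] 6.6 box [[542.0, 249.0], [554.0, 149.0], [565.0, 150.0], [553.0, 250.0]]
low ztop 0.15860715294646016
low 391 z med/min/max [0.1576 0.1507 0.1621] mean [0.4805 0.1834 0.1573] rect mm [480.8 183.5] [ 10.9 100. ] 6.1 box [[470.0, 233.0], [481.0, 133.0], [492.0, 134.0], [481.0, 234.0]]
rack 870 z med/min/max [0.0331 0.025  0.0449] mean [0.5638 0.1954 0.0326] rect mm [554.7 196.6] [175.2 121.1] 6.2 box [[461.0, 247.0], [474.0, 127.0], [648.0, 146.0], [635.0, 266.0]]
angle top 450 z med/min/max [0.0843 0.0782 0.0888] mean [ 0.525  -0.2223  0.0842] rect mm [ 525. -223.] [ 12.6 121.1] 1.6 box [[517.0, -163.0], [520.0, -284.0], [533.0, -283.0], [530.0, -162.0]]
angle all 3077 z med/min/max [0.0138 0.0081
[... 334 characters left out ...]
[491.0, 133.0], [479.0, 233.0]]
side mid 0.10917472094298959
mid 157 z med/min/max [0.1071 0.0993 0.1106] mean [0.5529 0.1934 0.106 ] rect mm [553.1 200.6] [ 11.9 107.2] 6.3 box [[541.0, 253.0], [553.0, 147.0], [565.0, 148.0], [553.0, 254.0]]
side strip 0.15808790388960234
strip 90 z med/min/max [0.1568 0.1485 0.1596] mean [0.6284 0.1941 0.1553] rect mm [629.3 197.8] [11.7 53.7] 6.2 box [[621.0, 224.0], [626.0, 170.0], [638.0, 172.0], [632.0, 225.0]]
angle top side 461 z med/min/max [0.0854 0.078  0.0893] mean [ 0.5246 -0.2281  0.085 ] rect mm [ 525.5 -223.2] [ 13.8 122.3] 1.6 box [[517.0, -162.0], [520.0, -285.0], [534.0, -284.0], [531.0, -162.0]]
table [ 0.23892862 -0.08356709  0.0006965 ]
```

Both views agree. The large coupon is in the nearest slot: top centre (0.4805, 0.183, 0.158), yaw +6.2°. The angle plate's face centre is about (0.531, -0.223), yaw +1.4°. Moving above the coupon.

Call:
{"op": "arm_command", "data": {"rows": [[0.0172,-0.0242,0.002,0,0,-4.23],[0.0172,-0.0242,0.002,0,0,-4.23],[0.0172,-0.0242,0.002,0,0,-4.23],[0.0172,-0.0242,0.002,0,0,-4.23],[0.0172,-0.0242,0.002,0,0,-4.23],[0.0172,-0.0242,0.002,0,0,-4.23],[0.0172,-0.0242,0.002,0,0,-4.23],[0.0172,-0.0242,0.002,0,0,-4.23]], "hand": 1}}

```text
t: 0.77
eef_pos: [0.3775, 0.3276, 0.272]
ee_rot: [3.142, 0.001, 0.547]
force: [0.2, 0.2, -0.3]
opening: 0.0851
```

Call:
{"op": "arm_command", "data": {"rows": [[0.0172,-0.0242,0,0,0,-4.23],[0.0172,-0.0242,0,0,0,-4.23],[0.0172,-0.0242,0,0,0,-4.23],[0.0172,-0.0242,0,0,0,-4.23],[0.0172,-0.0242,0,0,0,-4.23],[0.0172,-0.0242,0,0,0,-4.23],[0,0,0,0,0,0],[0,0,0,0,0,0]]}}

```text
t: 1.43
eef_pos: [0.4809, 0.1827, 0.2718]
ee_rot: [-3.142, 0.001, 0.105]
force: [0.8, 0.5, 0.3]
opening: 0.0855
```

Call:
{"op": "arm_command", "data": {"rows": [[0,0,-0.025,0,0,0],[0,0,-0.025,0,0,0],[0,0,-0.025,0,0,0],[0,0,-0.02,0,0,0],[0,0,-0.015,0,0,0],[0,0,-0.012,0,0,0],[0,0,0,0,0,0],[0,0,0,0,0,0]]}}

```text
t: 2.1
eef_pos: [0.4791, 0.1846, 0.1497]
ee_rot: [3.142, 0.002, 0.109]
force: [0.3, -0.3, -0.6]
opening: 0.0855
```

```bash
python3 - <<'E'
from h import *
print(sense()['force'],sense()['eef_pos'])
p,d=snapshot('side'); np.savez('side1',p=p,d=d); cv2.imwrite('pics/side1.png',cv2.resize(p[120:290,220:400],None,fx=4,fy=3.5)[:600,:800])
E
```

```text
[ 0.30301182 -0.28898873 -0.63972853] [0.47913414 0.18463555 0.14972023]
```

View pics/side1.png

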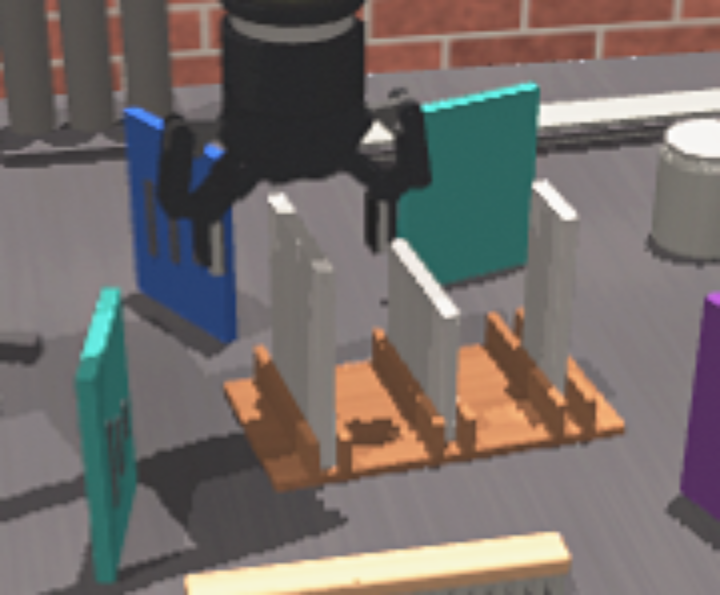

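The crop shows the open fingers straddling the top edge of the large coupon, which is at about (300,235). The way is clear, so I'm closing.

Call:
{"op": "arm_command", "data": {"rows": [[0.001,-0.001,0,0,0,0],[0,0,0,0,0,0],[0,0,0,0,0,0],[0,0,0,0,0,0],[0,0,0,0,0,0],[0,0,0,0,0,0],[0,0,0,0,0,0],[0,0,0,0,0,0]], "hand": 0}}

```text
t: 2.82
eef_pos: [0.4818, 0.1829, 0.1506]
ee_rot: [-3.141, -0.001, 0.107]
force: [0.3, 0.7, 3.8]
opening: 0.0092
```

Call:
{"op": "arm_command", "data": {"rows": [[0,0,0,0,0,0],[0,0,0,0,0,0],[0,0,0,0,0,0],[0,0,0,0,0,0]]}}

```text
t: 3.15
eef_pos: [0.4818, 0.1829, 0.1507]
ee_rot: [-3.142, -0.001, 0.107]
force: [-0.2, -0.3, 5.9]
opening: 0.0092
```

Call:
{"op": "arm_command", "data": {"rows": [[0,0,0.008,0,0,0],[0,0,0.01,0,0,0],[0,0,0.012,0,0,0],[0,0,0.015,0,0,0],[0,0,0.025,0,0,0],[0,0,0.025,0,0,0],[0,0,0.025,0,0,0],[0,0,0,0,0,0]]}}

```text
t: 3.82
eef_pos: [0.4837, 0.1837, 0.2755]
ee_rot: [-3.14, -0.009, 0.108]
force: [1.7, 0.3, -2.2]
opening: 0.0091
```

```bash
python3 - <<'E'
from h import *
print(sense()['force'],sense()['eef_pos'])
p,d=snapshot('side'); np.savez('side2',p=p,d=d); cv2.imwrite('pics/side2.png',cv2.resize(p[70:290,200:420],None,fx=2.7,fy=2.7))
E
```

```text
[ 1.71241673  0.25043824 -2.18288408] [0.48369945 0.18368263 0.27547311]
```

View pics/side2.png

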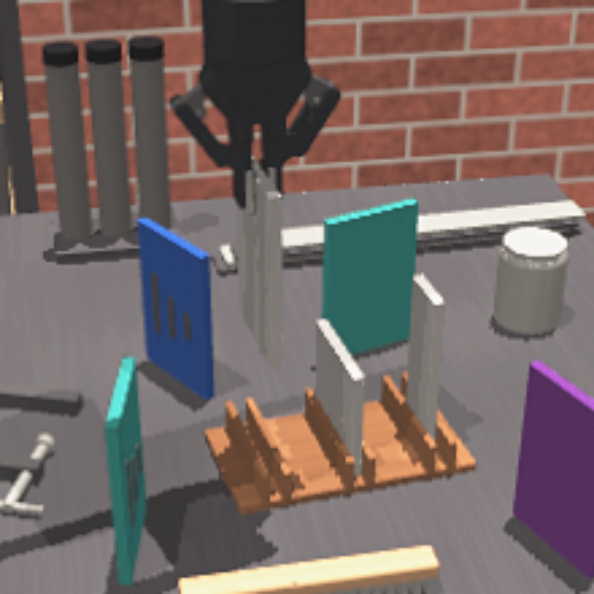

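The coupon is clear of the rack, its lower edge about (265,355) in the crop, and the other two plates stayed put. Carrying it over and tilting it 19°.

Call:
{"op": "arm_command", "data": {"rows": [[0.0024,-0.0254,0,0,0,-0.6],[0.0024,-0.0254,0,0,0,-0.6],[0.0024,-0.0254,0,0,0,-0.6],[0.0024,-0.0254,0,0,0,-0.6],[0.0024,-0.0254,0,0,0,-0.6],[0.0024,-0.0254,0,0,0,-0.6],[0.0024,-0.0254,0,0,0,-0.6],[0.0024,-0.0254,0,0,0,-0.6]]}}

```text
t: 4.53
eef_pos: [0.4989, -0.0213, 0.2682]
ee_rot: [-3.141, 0.005, 0.023]
force: [0.3, 0.6, -3.5]
opening: 0.0093
```

Call:
{"op": "arm_command", "data": {"rows": [[0.0024,-0.0254,0,0.058,-2.375,0],[0.0024,-0.0254,0,0.058,-2.375,0],[0.0024,-0.0254,0,0.058,-2.375,0],[0.0024,-0.0254,0,0.058,-2.375,0],[0.0024,-0.0254,0,0.058,-2.375,0],[0.0024,-0.0254,0,0.058,-2.375,0],[0.0024,-0.0254,0,0.058,-2.375,0],[0.0024,-0.0254,0,0.058,-2.375,0]]}}

```text
t: 5.2
eef_pos: [0.5179, -0.2237, 0.2678]
ee_rot: [-3.139, -0.329, 0.023]
force: [1.0, 0.5, -3.4]
opening: 0.0088
```

Call:
{"op": "arm_command", "data": {"rows": [[0,0,0,0,0,0],[0,0,0,0,0,0],[0,0,0,0,0,0],[0,0,0,0,0,0]]}}

```text
t: 5.53
eef_pos: [0.519, -0.2222, 0.269]
ee_rot: [-3.139, -0.329, 0.024]
force: [0.1, 0.2, -3.7]
opening: 0.009
```

```bash
python3 - <<'E'
from h import *
from scipy.spatial.transform import Rotation as Ro
s=sense();print(s['force'],s['eef_pos'],s['ee_rot']);R=Ro.from_euler('xyz',s['ee_rot']).as_matrix();print(R.round(4))
for n in('side','top'):
    p,d=snapshot(n); np.savez(n+'3',p=p,d=d); cv2.imwrite(f'pics/{n}3.png',p)
E
```

```text
[ 0.10614468  0.15074522 -3.67888994] [ 0.51902537 -0.22219021  0.26901969] [-3.13922338 -0.32895492  0.02382608]
[[ 0.9461  0.0246  0.3229]
 [ 0.0225 -0.9997  0.0101]
 [ 0.3231 -0.0022 -0.9464]]
```

View pics/side3.png

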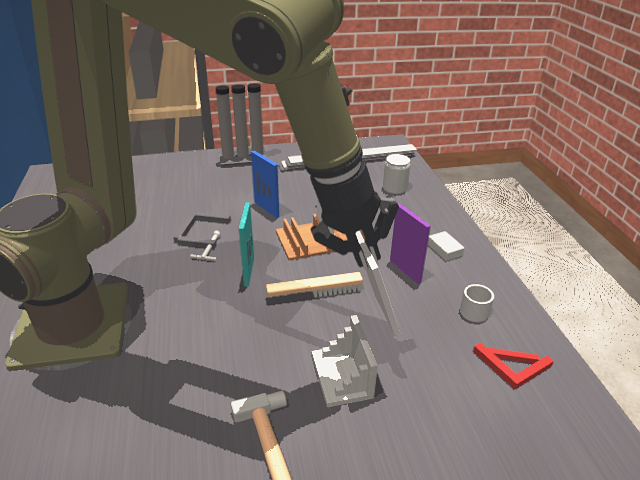

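The side view shows the coupon tilted in the gripper, from (358,240) to (397,332), above and beyond the angle plate at (350,365). Now I'll measure its tilt and edges from depth.

```bash
cat > m.py <<'E'
from h import *
from scipy.spatial.transform import Rotation as Ro
import sys
k=sys.argv[1]
F=np.array([.5312,-.223]);n=np.array([np.cos(.0244),np.sin(.0244)]);tt=np.array([-n[1],n[0]])
def loc(W): return np.stack([(W[...,:2]-F)@n,(W[...,:2]-F)@tt,W[...,2]],-1)*1000
for nm in ('side','top'):
    z=np.load(nm+k+'.npz');L=loc(pts(nm,z['d']));hsv=cv2.cvtColor(z['p'],cv2.COLOR_BGR2HSV)
    g=(hsv[...,1]<60)&(hsv[...,2]>70)
    zmin=float(sys.argv[2])
    m=g&(abs(L[...,1])<70)&(L[...,0]>-40)&(L[...,0]<80)&(L[...,2]>zmin)&(L[...,2]<300)&~((L[...,0]<3)&(L[...,2]<90))
    P=L[m]
    if len(P)<30: print(nm,len(P));continue
    print(nm,len(P),'n',P[:,0].min(),P[:,0].max(),'y pct',np.percentile(P[:,1],[0.5,1,50,99,99.5]).round(1),'z',P[:,2].min(),P[:,2].max())
    # dominant face plane by RANSAC-like: edge fit z->n on the -y edge
    for lo,hi,t in((-60,-44,'-y edge'),(-40,40,'body')):
        Q=P[(P[:,1]>lo)&(P[:,1]<hi)]
        if len(Q)<20: continue
        a=np.linalg.lstsq(np.c_[Q[:,1:],np.ones(len(Q))],Q[:,0],rcond=None)[0]
        print(t,len(Q),'tilt',np.degrees(np.arctan(-a[1])).round(2),'yawrel',np.degrees(np.arctan(-a[0])).round(2),'n at z0,y0',a[2].round(1),'rms',np.std(Q[:,0]-np.c_[Q[:,1:],np.ones(len(Q))]@a).round(2), 'zmin',Q[:,2].min().round(1))
E
python3 m.py 3 100
```

```text
side 1171 n -39.84645660959845 35.46861462856516 y pct [-49.  -48.5 -32.3  43.2  47.8] z 133.54852193419794 299.2407924942799
-y edge 496 tilt 18.66 yawrel 17.48 n at z0,y0 63.4 rms 3.08 zmin 135.4
body 616 tilt 15.77 yawrel -0.8 n at z0,y0 62.5 rms 6.37 zmin 133.5
top 647 n -25.967644060132756 37.219774368419344 y pct [-15.1  -9.5  32.3  53.5  53.5] z 133.57537163307313 281.8244919266962
body 392 tilt 20.93 yawrel -0.23 n at z0,y0 90.6 rms 4.42 zmin 133.6
```

Call:
{"op": "arm_command", "data": {"rows": [[0.0035,0,-0.01,0,0,0],[0,0,-0.02,0,0,0],[0,0,-0.025,0,0,0],[0,0,-0.025,0,0,0],[0,0,-0.02,0,0,0],[0,0,-0.015,0,0,0],[0,0,-0.008,0,0,0],[0,0,0,0,0,0]]}}

```text
t: 6.3
eef_pos: [0.5223, -0.222, 0.1447]
ee_rot: [-3.138, -0.328, 0.024]
force: [0.1, -0.1, -3.0]
opening: 0.0091
```

Call:
{"op": "arm_command", "data": {"rows": [[0,0,-0.001,0,0,0],[0,0,-0.001,0,0,0],[0,0,0,0,0,0],[0,0,0,0,0,0]]}}

```text
t: 6.63
eef_pos: [0.524, -0.2239, 0.1464]
ee_rot: [3.14, -0.334, 0.024]
force: [0.0, -0.0, -2.9]
opening: 0.0095
```

```bash
python3 - <<'E'
from h import *
s=sense();print(s['force'],s['eef_pos'],s['ee_rot'])
for n in('side','top'):
    p,d=snapshot(n); np.savez(n+'4',p=p,d=d); cv2.imwrite(f'pics/{n}4.png',p)
p=cv2.imread('pics/side4.png'); cv2.imwrite('pics/side4c.png',cv2.resize(p[230:420,280:430],None,fx=3.1,fy=3.1))
E
python3 m.py 4 5
```

```text
[ 0.04205338 -0.01654429 -2.93590841] [ 0.52401088 -0.22389423  0.14644569] [ 3.14043416 -0.33359642  0.02415486]
side 1080 n -39.776758751875434 40.81204432550836 y pct [-51.3 -51.  -15.9  32.2  34.8] z 5.134197105214638 299.9006507672821
-y edge 378 tilt 19.15 yawrel 6.31 n at z0,y0 37.4 rms 3.08 zmin 11.9
body 684 tilt 2.81 yawrel -13.58 n at z0,y0 8.0 rms 16.07 zmin 10.1
top 682 n -20.542884842062964 75.5932118455386 y pct [-20.7 -18.   17.   50.4  50.8] z 5.191347735510374 289.653012380834
body 515 tilt 7.28 yawrel 31.32 n at z0,y0 36.2 rms 13.42 zmin 5.2
```

View pics/side4c.png

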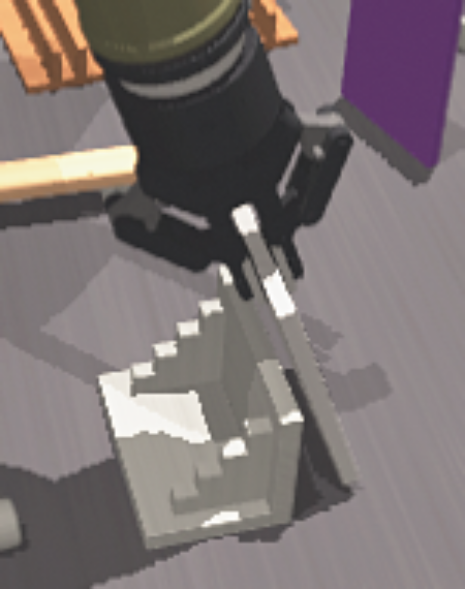

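The crop shows the coupon just outside the wall and parallel to it, with its lower edge at (345,490) about 10 mm above the table. Lowering to contact in small steps.

Call:
{"op": "arm_command", "data": {"rows": [[0,0,-0.003,0,0,0],[0,0,-0.002,0,0,0],[0,0,-0.001,0,0,0],[0,0,0,0,0,0],[0,0,0,0,0,0]]}}

```text
t: 7.15
eef_pos: [0.5232, -0.2234, 0.1391]
ee_rot: [-3.141, -0.331, 0.024]
force: [0.8, 0.4, -2.5]
opening: 0.0092
```

Call:
{"op": "arm_command", "data": {"rows": [[0,0,-0.001,0,0,0],[0,0,-0.001,0,0,0],[0,0,0,0,0,0],[0,0,0,0,0,0]]}}

```text
t: 7.48
eef_pos: [0.5233, -0.2235, 0.1372]
ee_rot: [-3.141, -0.332, 0.024]
force: [-0.2, -0.3, -2.5]
opening: 0.0095
```

Call:
{"op": "arm_command", "data": {"rows": [[0,0,-0.001,0,0,0],[0,0,0,0,0,0],[0,0,0,0,0,0]]}}

```text
t: 7.73
eef_pos: [0.5235, -0.2236, 0.1366]
ee_rot: [3.141, -0.332, 0.024]
force: [0.1, -0.3, -1.6]
opening: 0.0091
```

Call:
{"op": "arm_command", "data": {"rows": [[0,0,-0.001,0,0,0],[0,0,0,0,0,0],[0,0,0,0,0,0]]}}

```text
t: 7.98
eef_pos: [0.5236, -0.2237, 0.1364]
ee_rot: [3.141, -0.333, 0.024]
force: [-3.3, -0.6, 6.1]
opening: 0.0088
```

Contact with the table: vertical force rose by about 8 N. Checking the stance before I let go.

```bash
python3 - <<'E'
from h import *
s=sense();print(s['force'],s['eef_pos'],s['ee_rot'])
for n in('side','top'):
    p,d=snapshot(n); np.savez(n+'5',p=p,d=d); cv2.imwrite(f'pics/{n}5.png',p)
F=np.array([.5312,-.223]);n=np.array([np.cos(.0244),np.sin(.0244)]);tt=np.array([-n[1],n[0]])
z=np.load('side5.npz');W=pts('side',z['d']);L=np.stack([(W[...,:2]-F)@n,(W[...,:2]-F)@tt,W[...,2]],-1)*1000
hsv=cv2.cvtColor(z['p'],cv2.COLOR_BGR2HSV);
e=(hsv[...,1]<70)&(abs(L[...,1]+50)<4)
for h in range(8,135,9):
    q=L[e&(abs(L[...,2]-h)<4)&(L[...,0]>-30)&(L[...,0]<60)][:,0]
    q=q[q>3] if h<86 else q
    print(h,len(q),q.min().round(1) if len(q) else '',q.max().round(1) if len(q) else '')
p=z['p']; a=cv2.resize(p[230:420,290:440],None,fx=2.6,fy=3);b=np.load('top5.npz')['p'];b=cv2.resize(b[190:340,390:540],None,fx=2.6,fy=3.8)
cv2.imwrite('pics/c5.png',np.hstack([a,b]))
E
```

```text
[-3.30532254 -0.62918198  6.12544481] [ 0.52358592 -0.22373958  0.136409  ] [ 3.14105731 -0.33312659  0.0237667 ]
8 14 30.7 38.2
17 20 28.3 37.6
26 17 24.3 34.9
35 18 21.5 31.9
44 16 17.9 29.5
53 19 15.0 25.1
62 20 11.1 22.5
71 20 9.0 17.8
80 21 5.6 15.7
89 37 -11.9 13.1
98 19 -1.6 9.1
107 17 -3.8 6.1
116 20 -6.2 4.2
125 20 -9.6 1.1
134 23 -13.7 -1.7
```

View pics/c5.png

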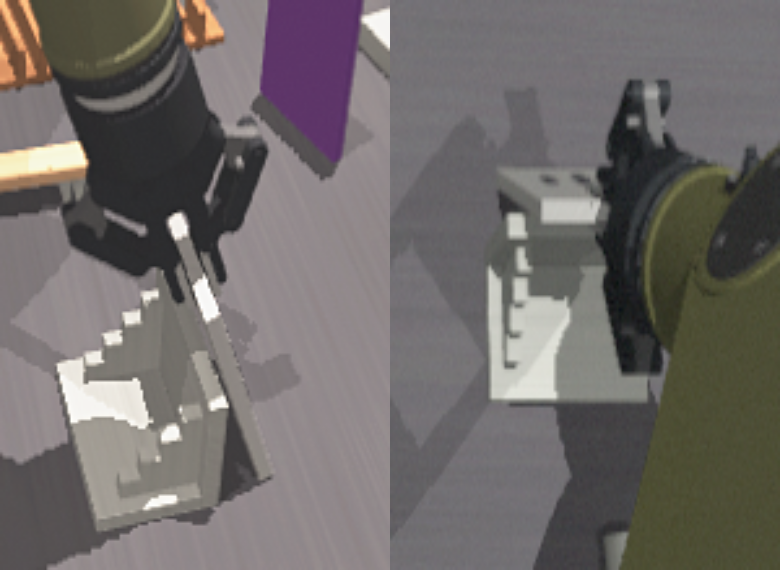

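The coupon stands 33–34 mm out at 19.4°, with about 3.5 mm gap to the wall top. I'll nudge it 2.5 mm toward the wall.

Call:
{"op": "arm_command", "data": {"rows": [[0,0,0.002,0,0,0],[0,0,0,0,0,0],[-0.0025,0,0,0,0,0],[0,0,0,0,0,0],[0,0,-0.001,0,0,0],[0,0,0,0,0,0],[0,0,0,0,0,0]]}}

```text
t: 8.67
eef_pos: [0.5207, -0.2235, 0.1365]
ee_rot: [-3.141, -0.332, 0.024]
force: [-3.1, -0.5, 2.9]
opening: 0.0091
```

Call:
{"op": "arm_command", "data": {"rows": [[0,0,-0.0005,0,0,0],[0,0,0,0,0,0],[0,0,0,0,0,0]]}}

```text
t: 8.92
eef_pos: [0.5207, -0.2235, 0.1365]
ee_rot: [-3.142, -0.332, 0.024]
force: [-4.6, 0.4, 6.7]
opening: 0.0094
```

Call:
{"op": "arm_command", "data": {"rows": [[0,0,0,0,0,0],[0,0,0,0,0,0],[0,0,0,0,0,0],[0,0,0,0,0,0],[0,0,0,0,0,0],[0,0,0,0,0,0]], "hand": 0.4}}

```text
t: 9.42
eef_pos: [0.5209, -0.2235, 0.1357]
ee_rot: [-3.141, -0.332, 0.024]
force: [0.2, -0.1, 0.2]
opening: 0.0345
```

```bash
cat > r.py <<'E'
from h import *
import sys
k=sys.argv[1]
s=sense();print(s['t'],s['force'],s['eef_pos'],s['opening'])
for n_ in('side','top'):
    p,d=snapshot(n_); np.savez(n_+k,p=p,d=d)
F=np.array([.5312,-.223]);n=np.array([np.cos(.0244),np.sin(.0244)]);tt=np.array([-n[1],n[0]])
z=np.load('side%s.npz'%k);W=pts('side',z['d']);L=np.stack([(W[...,:2]-F)@n,(W[...,:2]-F)@tt,W[...,2]],-1)*1000
hsv=cv2.cvtColor(z['p'],cv2.COLOR_BGR2HSV);
e=(hsv[...,1]<70)&(abs(L[...,1]+50)<4);H=[];N=[]
for h in list(range(8,74,6))+list(range(98,135,6)):
    q=L[e&(abs(L[...,2]-h)<3)&(L[...,0]>-40)&(L[...,0]<60)][:,0]
    q=q[q>3] if h<86 else q
    if len(q)>4: H.append(h);N.append(np.median(q))
a=np.polyfit(H,N,1);print('tilt',np.degrees(np.arctan(-a[0])),'mid n at z0',a[1],'under edge',a[1]-5/np.cos(np.arctan(a[0])),'n',np.round(N,1))
p=z['p']; a=cv2.resize(p[230:420,290:440],None,fx=2.6,fy=3);b=np.load('top%s.npz'%k)['p'];b=cv2.resize(b[190:340,390:540],None,fx=2.6,fy=3.8)
cv2.imwrite('pics/c%s.png'%k,np.hstack([a,b]))
E
python3 r.py 6
```

```text
9.4167 [ 0.16969046 -0.11750024  0.23618943] [ 0.52094478 -0.22353681  0.13572606] 0.034515977949392686
tilt 19.79989735273681 mid n at z0 36.77849826949632 under edge 31.464332075399053 n [ 34.1  31.9  28.8  28.3  25.1  24.3  20.1  20.   15.6  12.9  12.4   1.4
  -0.9  -2.5  -4.8  -6.5  -9.9 -11.1]
```

View pics/c6.png

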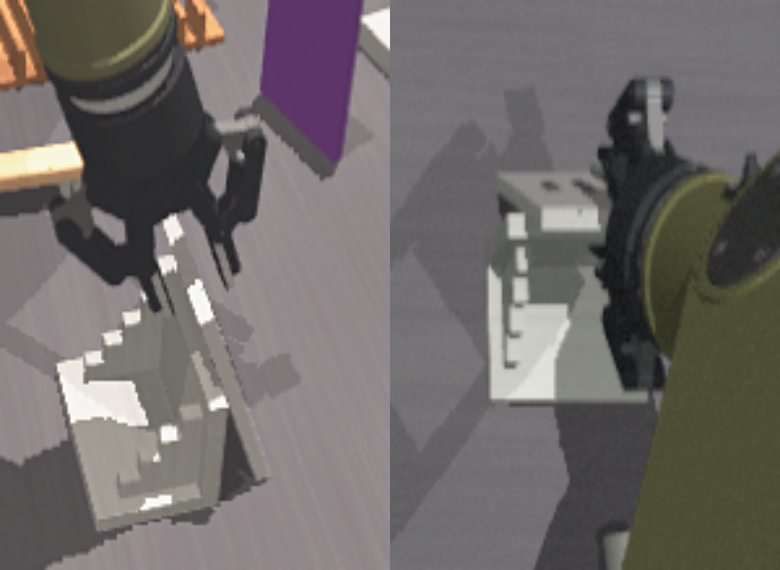

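Released. The coupon rests against the wall at 19.8° and the fingers are free of it. Retreating along the tool axis.

Call:
{"op": "arm_command", "data": {"rows": [[-0.0016,0,0.0047,0,0,0],[-0.0033,0,0.0095,0,0,0],[-0.0049,0,0.0142,0,0,0],[-0.0065,0,0.0189,0,0,0],[-0.0082,0,0.0236,0,0,0],[-0.0098,0,0.0284,0,0,0],[-0.0098,0,0.0284,0,0,0],[-0.0098,0,0.0284,0,0,0]]}}

```text
t: 10.18
eef_pos: [0.4658, -0.2232, 0.294]
ee_rot: [3.141, -0.332, 0.024]
force: [1.5, -0.4, 0.2]
opening: 0.0343
```

Call:
{"op": "arm_command", "data": {"rows": [[-0.02,0.02,0.01,0,0,0],[-0.02,0.03,0.01,0,0,0],[-0.02,0.03,0,0,0,0],[-0.01,0.03,0,0,0,0],[0,0.03,0,0,0,0],[0,0,0,0,0,0],[0,0,0,0,0,0],[0,0,0,0,0,0]]}}

```text
t: 10.85
eef_pos: [0.3971, -0.0837, 0.3128]
ee_rot: [3.14, -0.333, 0.025]
force: [-0.1, -0.1, 0.7]
opening: 0.0341
```

```bash
python3 r.py 7; python3 - <<'E'
import numpy as np,cv2
cv2.imwrite('pics/f7.png',np.vstack([np.load('side7.npz')['p'][130:430,100:600],np.load('top7.npz')['p'][100:400,100:600]]))
E
```

```text
10.85 [-0.07143864 -0.07771281  0.69087211] [ 0.39708955 -0.08368291  0.3128217 ] 0.03409066407439992
tilt 19.717680048415417 mid n at z0 36.358155021657915 under edge 31.046727323767243 n [ 31.6  31.5  29.4  28.4  25.2  21.9  21.9  18.3  17.   14.7  10.7  -0.1
  -0.2  -3.6  -5.   -6.4 -10.6 -11.2]
```

View pics/f7.png

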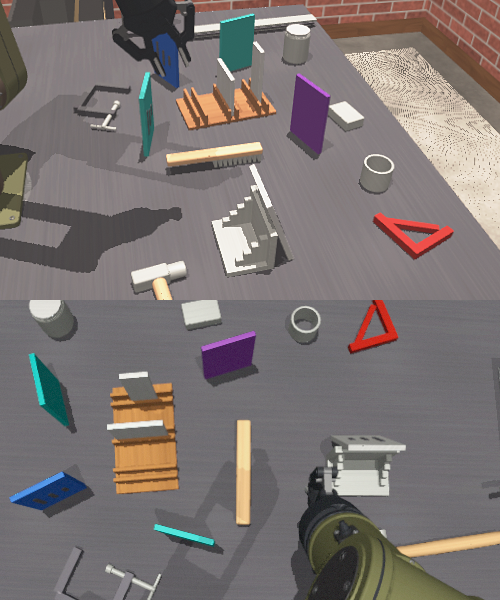

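The coupon leans on the wall, with its top edge at (367,445) in the lower picture, and both small plates are still in the rack. One last check of centring and yaw, then I hand in.

```bash
python3 - <<'E'
from h import *
z=np.load('top7.npz');W=pts('top',z['d'])
m=(W[...,2]>.135)&(W[...,2]<.155)&(abs(W[...,1]+.223)<.08)&(W[...,0]>.45)&(W[...,0]<.6)
P=W[m];r=cv2.minAreaRect(P[:,:2].astype(np.float32)*1000);print(len(P),r)
ok=abs(r[0][1]+223)<12
print(ok); 
if ok: print(finish_job())
E
```

```text
350 ((518.8698120117188, -223.47915649414062), (12.5485258102417, 100.22599792480469), 1.448456048965454)
True
the job is handed in; nothing more can be done
None
```

The large coupon is out of the rack and leaning against the flat face of the angle plate. I handed the job in at about 11 s, within the 35 s limit.

I pinched it by its top edge, lifted it straight up and tilted it 19°. I then lowered it until a short edge touched the table, nudged it about 2.5 mm toward the wall, and released it.

The last checks, taken with the arm clear:

| Check | Measured | Wanted |
|---|---|---|
| Lean from upright | 19.7° | about 20° |
| Lower edge out from the face | 31.0 mm | 31 mm |
| Sideways offset from the face centre | about 0.5 mm | roughly centred |
| Yaw of the coupon against the face | 1.45° against 1.4–1.6° | parallel |

The narrow and short plates are still in the rack, and the gripper read close to no force. None of the checks failed. The only disagreement was before contact, when the arm's own reading and the camera differed by about 3–5 mm on the lower edge. I went by the camera measurement taken once the edge was on the table.

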